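# Slide the pepper mill into the condiment cupboard and shut the door

## Task

Put the pepper mill that stands out on the open worktop away without picking it up, because it sheds pepper when lifted: push it low on its body with the fingertips so that it slides upright over the worktop into the small open wooden cupboard, into the free space beside the salt shaker. Then push the cupboard door fully shut. Leave the salt shaker and all the other things standing where they are.

Things in the scene. Friction and masses are not known exactly. Their poses are not given: they have to be found in the camera images.
- pepper_mill: brown wooden pepper mill standing loose in the open, left of the cupboard's open front (not the one by the canisters in the far left corner); 58 mm diameter, 170 mm tall, about 0.18 kg; round, widest (radius 29 mm) at the foot. Origin: centre of its underside. It slides when pushed within about 35 mm of the worktop and may tip when pushed higher.
- cupboard: small fixed light-wood cupboard, its open front facing left; 130 mm deep (x), 180 wide (y), 200 high; no floor, so things slide in. Origin: centre of its underside; x from open front to back, y away from the robot, to the hinge side. Opening at x=-65, back inside at x=+57, sides inside at y=+-78; clear height 186, lid flush in front. Salt shaker at y about +48; half at y about -38 free.
- salt_shaker: salt shaker, white with a grey top, 44 mm diameter, 90 mm tall, loose, standing in the cupboard's far half, behind the door's hinge side. Origin: centre of its underside
- cupboard_door (a joint): angle of the cupboard door (rad): 0 shut, grows as it opens, starts 1.36 to 1.52, at most 1.75. Leaf 178 mm wide, 12 thick, from 3 to 183 mm above the worktop; upright hinge axis at x=-65, y=+90 mm of the cupboard frame, outer face 13 mm off the axis. Light friction hinge: stays where left, under 2 N moves it. Knob 26 mm proud of the outer face near the free edge, 75 mm above the worktop.
- door_push (a point): point on the outer face of the door leaf, 150 mm from the hinge axis and 155 mm above the worktop, well above the knob. Its x axis points through the leaf from outer to inner face, y from the free edge to the hinge. Wall cabinets hang 0.58 m above the worktop with their fronts at world x = 0.57 (handles at 0.52): keep the wrist below or before them
- jar_yellow: spice jar with yellow cap, 43 mm diameter, 102 mm tall, standing loose on the cupboard's lid, far half. Origin: centre of its underside
- jar_green: spice jar with green cap, 44 mm diameter, 100 mm tall, standing loose on the cupboard's lid, near half. Origin: centre of its underside
- oat_jar: big clear jar of oats with a green lid, 99 mm diameter, 147 mm tall, loose, in the row at the back. Origin: centre of its underside
- glass: clear drinking glass, 81 mm diameter, 92 mm tall, loose, in the same row. Origin: centre of its underside
- tall_tin: narrower food tin with a gold rim, 57 mm diameter, 72 mm tall, loose, in the same row. Origin: centre of its underside
- lemon: lemon, 72x57x58 mm, loose, near the left front of the worktop. Origin: centre of its underside
- mug: orange mug, 78 mm diameter without the handle, 101 mm tall, loose, at the left. Origin: centre of its underside
Things that resemble listed ones, but are neither listed nor needed, are in the scene too. Of the things that look like the pepper_mill, take the one that is farthest to the robot's left at the start.

How it is judged:
At the end, for the whole second after the job is handed in: the mill stands upright (within 6 degrees) and at rest on the worktop inside the cupboard, the salt shaker upright beside it within 30 mm of where it stood, and the door is shut to within 0.05 rad (value of joint cupboard_door below 0.05 rad and x of pepper_mill in the frame of cupboard between -0.042 and 0.05 m and y of pepper_mill in the frame of cupboard between -0.07 and 0.07 m and angle between each of pepper_mill, salt_shaker's own z axis and vertical below 0.1 rad and height (world z) of pepper_mill below 0.004 m and linear speed of pepper_mill below 0.02 m/s and distance of salt_shaker from where it was at the start of the episode below 0.03 m); the robot touches nothing.
It fails at once if the pepper mill is tipped by more than 15 degrees (angle between pepper_mill's own z axis and vertical above 0.26 rad).
It fails at once if the pepper mill is lifted off the worktop (by more than 9 mm) (height (world z) of pepper_mill above 0.009 m).
It fails at once if the salt shaker is tipped, lifted or pushed more than 30 mm away (angle between salt_shaker's own z axis and vertical above 0.26 rad or distance of salt_shaker from where it was at the start of the episode above 0.03 m).
It fails at once if a jar on the cupboard's lid, or the oat jar, glass, tin, lemon or the mug on the worktop, is moved by more than 25 mm (distance of any of jar_yellow, jar_green, oat_jar, glass, tall_tin, lemon, mug from where it was at the start of the episode above 0.025 m).
It also fails if it takes over 72 s, if anything falls off the work surface, if the arm or the gripper's body presses on something with over 40 N, if the wrist force passes 120 N, or if a joint passes its speed limit or range.

## Robot

A 6-joint arm with a two-finger parallel gripper is mounted at the origin on a cart in front of the work surface, level with it; the furniture and walls round the work are solid. World frame = base frame: x ahead of the robot, y to its left, z up, the work surface at z = 0. Lengths are in m, angles in rad, forces in N, time in s.
With the tool pointing down it reaches from about 0.35 to 0.725 m from the base axis. Payload 6 kg.
Tool frame: the origin (TCP) lies midway between the tips of the shut fingers; the grasp point (between the pads) lies 19 mm behind it (robot.hold_point_z is the distance from the TCP to the grasp point, in m); x points along the fingers, y is the direction in which the jaws open and shut, and the axes are right-handed (so a half turn about x gives the same grasp; the last joint's range is limited). The gripper opens to 85 mm and grips with 20 to 120 N. Pads are 22 mm wide; open, the fingers measure 114 mm over their backs; the gripper's body (76 mm by 85 mm) begins 54 mm behind the grasp point. The pads swing forward as they close: fully open they stand 13 mm farther back than shut.
Start: joints at [1.5, 0.04, 0.085, 0, -1.615, -0.334], TCP at [0.236, 0.551, 0.231] pointing down, gripper open.
Joint ranges: [-2.56, 2.56], [-1.29, 2.01], [-1.08, 1.49], [-3.29, 1.98], [-2.81, -0.18], [-2.99, 2.99]. Speed limits (rad/s): [2.57, 2.57, 3.01, 3.14, 3.14, 3.14].

## Interface

Orientations are given as [roll, pitch, yaw] about the fixed x, y, z axes, in that order (R = Rz(yaw) Ry(pitch) Rx(roll)).
In Python, from workcell import robot, vision, ticket, finder gives the robot as it stands.
- The arm moves only by the tool jog_arm, never from a script. Its argument "commands" is a list of rows, each a list of 7 numbers: the shift along the tool's x, y, z as a fraction of full scale, then the turn, a rotation vector about the tool's x, y, z as a fraction of full scale, then the gripper's target within -1 to 1 (fully open at 1, half-way at 0, shut at -1). A call has 1 to 12 rows; each row shifts and turns the commanded pose from where the row before left it, along the tool's axes as they then stand; what a row does not reach is not made up. Full scale, the value 1, is 0.04 m for a shift and 0.15 rad for a turn. A row lasts 1/10 s, in which the tool goes at most 50 mm and 8.59 degrees, less where a joint would pass 70% of its speed; a pose out of reach is approached as far as the arm can. A call with a number of a shift or a turn outside -1 to 1 is refused whole. A call with a gripper value outside its range is refused whole. The fingers move at their own pace and stop on an object; the grip force is fixed at half the most. Time passes only in rows, so rows that do not move let the fingers close. It gives the time, the measured TCP pose, the force and the opening at its end, in the units of the state.
- robot.observe(): the state, without advancing time (a new reading comes with each control period).
- vision.read_camera(name): name is "scene" or "top" or "wrist"; returns the picture (400x640x3 uint8, blue, green, red); there is no depth.
- vision.camera_model(name): a dict with "fx", "fy", "cx", "cy" (pixels), "R" (3x3) and "t" (3): a world point X has camera coordinates R X + t. Camera axes: x right, y down, z forward; pixel columns grow to the right and rows downward; lengths in m; the calibration is good to about 2 mm. A picture is of the moment at which its call begins: read the wrist's pose just before it. camera_model takes no time and is no camera call; for the wrist camera it gives the pose at the moment of the call.
- ticket.close_job(): hands the job in, once; it reports no verdict.
Trained networks look in the newest picture that a camera, given by its name, has taken for a name from the list of things; names that differ only in an ending like _2 or _b are one class to them, and where a whole thing is asked for, a point or a joint stands for the part that bears it (a point fixed in the world has none). Each returns a list of dicts, best first, with "p" (0 to 1); they miss things now and then, are a little off and sometimes report something else, mostly with a low value. They report only what shows in the picture. A call takes as long as a camera call. They do not tell look-alikes from the thing itself.
- finder.recognise(camera, name): "pixel" ([column, row] in pixels, amid what is visible of it).
- finder.silhouettes(camera, name): "pixels" (400x640 bool, what is visible of it) and "pixel" ([column, row] in pixels, amid what is visible of it).
- finder.pinpoint(camera, name): "pixel" ([column, row] in pixels: a listed point, or the origin of a listed thing).
The state is a dict: "clock": time; "joint_pos": joint angles; "dq": joint speeds; "effort": joint torques, N m; "eef_pos": TCP position; "ee_rot": TCP orientation; "contact_force": force on the tool from outside, world axes, zero at the start; "ft_torque": the same for the moment, N m; "grip_width": opening from 0.0 (shut) to 1.0 (fully open).
Only numpy, scipy, OpenCV 4.12 (cv2) and the standard library are available. Lean on these libraries where they do the work, as an engineer would, in place of code of your own. Each camera call takes 0.05 s, during which the arm holds its last target. There are 200 camera calls.

## Working session

There is one attempt and no reset: what is moved stays moved. The work goes in short steps, Python scripts to look and compute and a tool call to move; the robot and the scene stay as the last step left them, time stands still between calls to the robot, and variables do not carry over. Pictures are saved under pics/ and viewed, about 8 in all and at most 12, crops included, and the job is handed in when it is done.

Besides the shell and the picture viewer there is one more tool, called after "Call:" as name(argument=value, ...), one argument or row to a line, values as JSON. jog_arm: Moves the arm, as the interface text tells. Shift numbers are shares of 0.04 m and turn numbers shares of 0.15 rad, none past 1 either way. Its arguments: {"type":"object","properties":{"commands":{"type":"array","items":{"type":"array","items":{"type":"number"}}}},"required":["commands"]}

```bash
mkdir -p pics; ls
cat > h.py <<'E'
import numpy as np, cv2
from workcell import robot, vision, ticket, finder
def ray(cam,px):
    m=vision.camera_model(cam);R=np.array(m["R"]);t=np.array(m["t"])
    d=R.T@np.array([(px[0]-m["cx"])/m["fx"],(px[1]-m["cy"])/m["fy"],1]);return -R.T@t,d
def onz(cam,px,z=0):
    o,d=ray(cam,px);return o+d*(z-o[2])/d[2]
def proj(cam,X):
    m=vision.camera_model(cam);c=np.array(m["R"])@np.array(X)+np.array(m["t"])
    return np.array([m["fx"]*c[0]/c[2]+m["cx"],m["fy"]*c[1]/c[2]+m["cy"]])
E
python3 - <<'E'
from h import *
s=robot.observe();print(s["clock"],s["eef_pos"],s["ee_rot"])
for c in("scene","top"):
    im=vision.read_camera(c);cv2.imwrite(f"pics/{c}1.png",im)
    print(c,ray(c,(320,200)))
    for n in("pepper_mill","cupboard","salt_shaker","door_push","jar_green","jar_yellow","mug","lemon"):
        for d in finder.pinpoint(c,n)[:4]:
            print(n,np.round(d["pixel"]),round(d["p"],2),np.round(onz(c,d["pixel"],.155 if n=="door_push" else .2 if "jar" in n else 0),3))
E
```

```text
pics
0.0 [0.23607832 0.55124152 0.23025777] [ 1.62737645  1.5689876  -1.91896316]
scene (array([-0.03454621,  1.17004324,  1.0038381 ]), array([ 0.34784618, -0.74886438, -0.56431526]))
pepper_mill [279. 228.] 0.24 [0.648 0.073 0.   ]
cupboard [377. 148.] 0.33 [ 0.515 -0.701  0.   ]
jar_green [377. 148.] 0.81 [ 0.407 -0.328  0.2  ]
jar_green [275. 226.] 0.7 [0.527 0.286 0.2  ]
jar_yellow [353. 143.] 0.61 [ 0.51  -0.331  0.2  ]
mug [266. 304.] 0.8 [0.501 0.421 0.   ]
top (array([-0.04042979,  0.30798209,  1.39211794]), array([ 0.38847008, -0.18488418, -0.90303347]))
pepper_mill [426. 237.] 0.91 [ 0.307 -0.201  0.   ]
pepper_mill [317. 240.] 0.9 [0.447 0.091 0.   ]
pepper_mill [364. 167.] 0.5 [ 0.597 -0.154  0.   ]
cupboard [435. 181.] 0.9 [ 0.451 -0.327  0.   ]
salt_shaker [430. 166.] 0.64 [ 0.505 -0.343  0.   ]
door_push [365. 169.] 0.57 [ 0.521 -0.102  0.155]
jar_yellow [445. 135.] 0.62 [ 0.492 -0.338  0.2  ]
mug [206. 275.] 0.69 [0.497 0.42  0.   ]
lemon [260. 296.] 0.83 [0.369 0.308 0.   ]
```

View pics/top1.png

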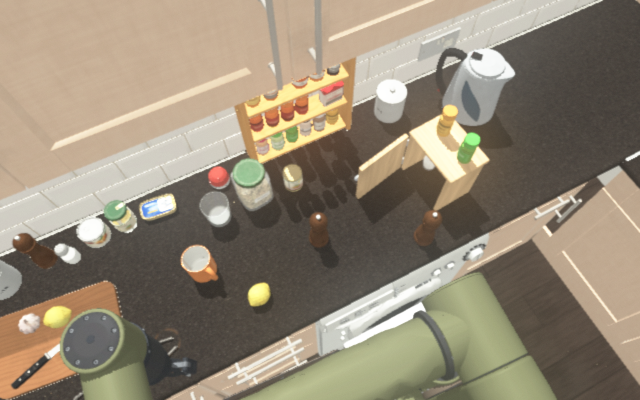

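View pics/scene1.png

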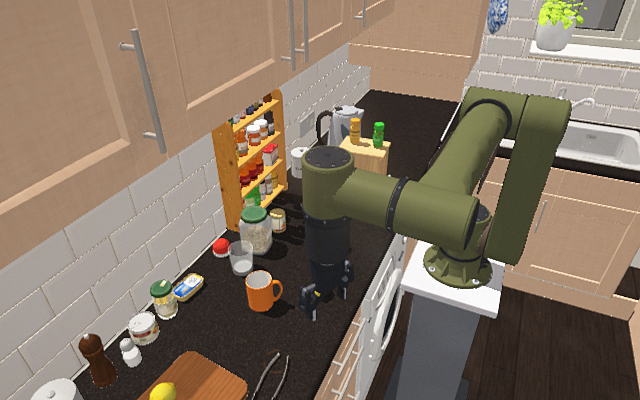

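Candidates for the pepper mill in the top view are (319,230), (428,227) and (34,248). The last is in the canister corner and excluded. (319,230) is the leftmost in the open, left of the cupboard front. I'll confirm it with a crop.

Run:
```python
from h import *
im=cv2.imread("pics/top1.png");c=cv2.resize(im[90:260,290:500],None,fx=3.5,fy=3.5,interpolation=cv2.INTER_CUBIC)
for i in range(0,210,20): cv2.putText(c,str(290+i),(int(i*3.5),10),0,.35,(255,0,255),1);cv2.line(c,(int(i*3.5),12),(int(i*3.5),18),(255,0,255),1)
for j in range(10,170,20): cv2.putText(c,str(90+j),(0,int(j*3.5)),0,.35,(255,0,255),1)
cv2.imwrite("pics/crop1.png",c)
for n in("pepper_mill","cupboard_door","cupboard","salt_shaker"):
    for d in finder.silhouettes("top",n)[:3]:
        ys,xs=np.nonzero(d["pixels"]);print(n,round(d["p"],2),len(xs),cv2.boxPoints(cv2.minAreaRect(np.c_[xs,ys].astype(np.float32))).round().tolist(), xs.min(),xs.max(),ys.min(),ys.max())
```

```text
pepper_mill 0.87 612 [[410.0, 238.0], [429.0, 207.0], [446.0, 218.0], [427.0, 249.0]] 414 441 210 245
pepper_mill 0.82 592 [[310.0, 213.0], [328.0, 213.0], [328.0, 248.0], [310.0, 248.0]] 310 328 213 248
pepper_mill 0.57 840 [[198.0, 194.0], [226.0, 189.0], [233.0, 224.0], [205.0, 230.0]] 200 231 192 226
cupboard 0.73 4984 [[343.0, 179.0], [447.0, 102.0], [497.0, 170.0], [393.0, 246.0]] 355 489 116 210
cupboard 0.27 830 [[200.0, 192.0], [231.0, 192.0], [231.0, 225.0], [200.0, 225.0]] 200 231 192 225
salt_shaker 0.59 120 [[419.0, 161.0], [426.0, 155.0], [435.0, 166.0], [428.0, 172.0]] 423 434 156 170
```

View pics/crop1.png

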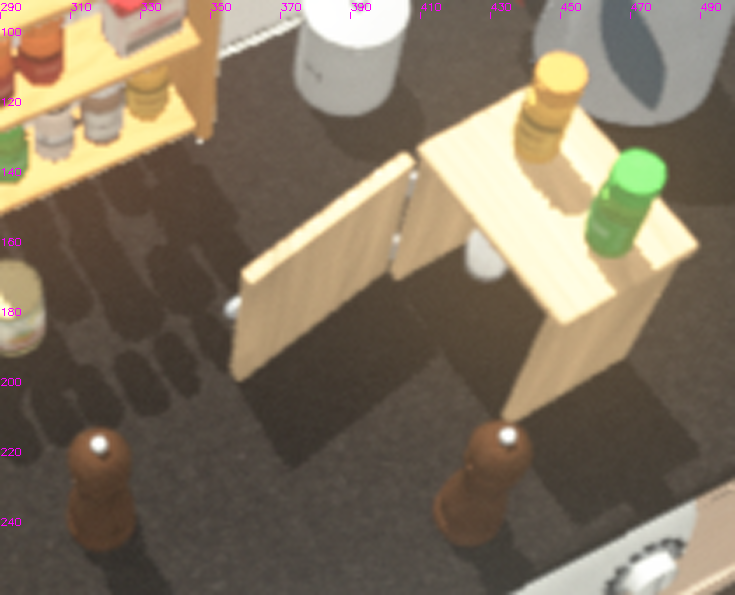

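Run:
```python
from h import *
from scipy.optimize import least_squares
def T(p,X):
    c,s=np.cos(p[2]),np.sin(p[2]);return np.array([p[0]+c*X[0]-s*X[1],p[1]+s*X[0]+c*X[1],X[2]])
P=[((-.065,.09,.2),(409.4,132.3)),((-.065,-.09,.2),(450.6,182.3)),((.065,-.09,.2),(489.4,159.4)),((-.065,-.09,0),(434.3,210))]
f=lambda p:np.concatenate([proj("top",T(p,X))-u for X,u in P])
r=least_squares(f,[.451,-.327,-1.6]);p=r.x;print("cup",p.round(4),r.fun.round(1))
inv=lambda w:(np.array([[np.cos(p[2]),np.sin(p[2])],[-np.sin(p[2]),np.cos(p[2])]])@(np.array(w)[:2]-p[:2])).round(3)
for n,u,z in (("millA top",(318,216.6),.17),("millB top",(435,214.5),.17),("door free top",(359.4,167.7),.183),("door free bot",(358,198.6),.003),("hinge top",(407,134.5),.183),("salt base",(429,169),0.0),("jarG",(464,160.5),.2),("jarY",(444,134),.2),("tin",(293,189),0),("oat",(254,205),0)):
    w=onz("top",u,z);print(n,w.round(3),"cup",inv(w))
for w in((.447,.091),(.307,-.201)):print(w,inv(w))
for X in((-.065,-.038),(0,-.038),(-.065,.09),(-.13,-.038),(-.065,-.09)):print(X,T(p,(*X,0)).round(3))
```

```text
cup [ 0.4581 -0.3297 -1.4979] [ 1.3  0.3 -0.7 -1.3 -1.7 -0.3  1.2  1.5]
millA top [0.444 0.084 0.17 ] cup [-0.414  0.016]
millB top [ 0.308 -0.195  0.17 ] cup [-0.145 -0.14 ]
door free top [ 0.518 -0.081  0.183] cup [-0.244  0.078]
door free bot [ 0.508 -0.082  0.003] cup [-0.243  0.068]
hinge top [ 0.551 -0.254  0.183] cup [-0.069  0.098]
salt base [ 0.498 -0.333  0.   ] cup [0.006 0.039]
jarG [ 0.399 -0.341  0.2  ] cup [ 0.007 -0.06 ]
jarY [ 0.497 -0.339  0.2  ] cup [0.012 0.038]
tin [0.63 0.08 0.  ] cup [-0.396  0.202]
oat [0.635 0.21  0.   ] cup [-0.525  0.216]
(0.447, 0.091) [-0.42  0.02]
(0.307, -0.201) [-0.139 -0.141]
(-0.065, -0.038) [ 0.416 -0.268  0.   ]
(0, -0.038) [ 0.42  -0.332  0.   ]
(-0.065, 0.09) [ 0.543 -0.258  0.   ]
(-0.13, -0.038) [ 0.411 -0.203  0.   ]
(-0.065, -0.09) [ 0.364 -0.271  0.   ]
```

Top view: the mill wanted is at (319,230), the decoy at (428,227), and the salt shaker shows at (429,169). The door free edge is at (358,185). Next I'll work out the tilted push orientation.

```bash
cat >> h.py <<'E'
from scipy.spatial.transform import Rotation as Ro
def ori(yaw,tilt,sy=1):
    "tool x points along heading yaw, tilted 'tilt' rad up from straight down; tool y horizontal"
    h=np.array([np.cos(yaw),np.sin(yaw),0]);x=h*np.sin(tilt)-np.array([0,0,1])*np.cos(tilt)
    y=sy*np.array([-h[1],h[0],0]);return np.c_[x,y,np.cross(x,y)]
def cur():
    s=robot.observe();return np.array(s["eef_pos"]),Ro.from_euler("xyz",s["ee_rot"]).as_matrix(),s
def need(pos=None,R=None):
    p,Rc,s=cur();print("t",s["clock"],"q",np.round(s["joint_pos"],2),"p",p.round(3),"F",np.round(s["contact_force"],1),"g",round(s["grip_width"],2))
    if R is not None: print("turn fr (total/.15)",(Ro.from_matrix(Rc.T@R).as_rotvec()/.15).round(2))
    if pos is not None: print("shift fr (total/.04) now-axes",(Rc.T@(np.array(pos)-p)/.04).round(2), "target-axes",((R if R is not None else Rc).T@(np.array(pos)-p)/.04).round(2))
E
python3 - <<'E'
from h import *
p,R,s=cur();print(R.round(2))
for sy in(1,-1): need((.447,.20,.20),ori(-1.61,.785,sy))
E
```

```text
[[ 0.   -0.39 -0.92]
 [-0.   -0.92  0.39]
 [-1.    0.   -0.  ]]
t 1.1 q [ 1.5   0.04  0.08  0.   -1.62 -0.33] p [0.236 0.551 0.231] F [ 0.2  0.2 -0.1] g 1.0
turn fr (total/.15) [-12.15  -3.46   5.03]
shift fr (total/.04) now-axes [ 0.78  6.   -8.3 ] target-axes [6.61 5.61 5.51]
t 1.1 q [ 1.5   0.04  0.08  0.   -1.62 -0.33] p [0.236 0.551 0.231] F [ 0.2  0.2 -0.1] g 1.0
turn fr (total/.15) [7.6  4.57 3.14]
shift fr (total/.04) now-axes [ 0.78  6.   -8.3 ] target-axes [ 6.61 -5.61 -5.51]
```

Call:
jog_arm(
  commands=[
    [0.02,0.43,-0.66,0,0,0,0.2],
    [0.02,0.43,-0.66,0,0,0,-0.3],
    [0.02,0.43,-0.66,0,0,0,-0.3],
    [0.02,0.43,-0.66,0,0,0,-0.3],
    [0.02,0.43,-0.66,0,0,0,-0.3],
    [0.02,0.43,-0.66,0,0,0,-0.3],
    [0.02,0.43,-0.66,0,0,0,-0.3],
    [0.02,0.43,-0.66,0,0,0,-0.3],
    [0.02,0.43,-0.66,0,0,0,-0.3],
    [0.02,0.43,-0.66,0,0,0,-0.3],
    [0.02,0.43,-0.66,0,0,0,-0.3],
    [0.02,0.43,-0.66,0,0,0,-0.3],
  ],
)

```text
clock: 2.3
eef_pos: [0.4467, 0.2359, 0.2219]
ee_rot: [-1.951, 1.57, 0.786]
contact_force: [1.2, -0.2, 0.1]
grip_width: 0.35
```

Call:
jog_arm(
  commands=[
    [0,0,0,0.76,0.46,0.31,-0.3],
    [0,0,0,0.76,0.46,0.31,-0.3],
    [0,0,0,0.76,0.46,0.31,-0.3],
    [0,0,0,0.76,0.46,0.31,-0.3],
    [0,0,0,0.76,0.46,0.31,-0.3],
    [0,0,0,0.76,0.46,0.31,-0.3],
    [0,0,0,0.76,0.46,0.31,-0.3],
    [0,0,0,0.76,0.46,0.31,-0.3],
    [0,0,0,0.76,0.46,0.31,-0.3],
    [0,0,0,0.76,0.46,0.31,-0.3],
    [0,0,0,0,0,0,-0.3],
  ],
)

```text
clock: 3.4
eef_pos: [0.4461, 0.2373, 0.2189]
ee_rot: [-3.136, 0.78, -1.605]
contact_force: [-0.4, 0.2, -1.5]
grip_width: 0.35
```

Run:
```python
from h import *
need((.448,.185,.10),ori(-1.61,.785,-1))
im=vision.read_camera("wrist");cv2.imwrite("pics/w1.png",im)
im=vision.read_camera("top");cv2.imwrite("pics/t2.png",im)
for d in finder.silhouettes("top","pepper_mill")[:2]:
    ys,xs=np.nonzero(d["pixels"]);print(xs.min(),xs.max(),ys.min(),ys.max())
for d in finder.pinpoint("wrist","pepper_mill")[:3]: print(d["p"],d["pixel"],onz("wrist",d["pixel"],0))
```

```text
t 3.4 q [ 1.1   0.22 -0.04  0.34 -2.02 -1.1 ] p [0.446 0.237 0.219] F [-0.4  0.2 -1.5] g 0.35
turn fr (total/.15) [-0.02 -0.04  0.02]
shift fr (total/.04) now-axes [ 3.02 -0.08  1.19] target-axes [ 3.02 -0.1   1.18]
310 328 212 247
413 442 209 246
0.84 [387.0, 42.2] [ 3.11438140e-01 -1.98112353e-01  5.55111512e-17]
```

View pics/w1.png

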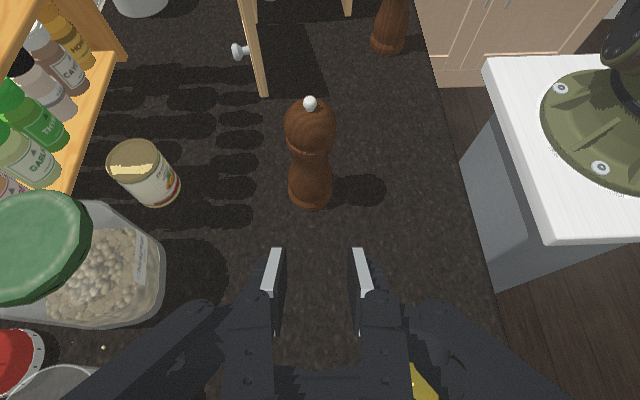

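Wrist view: the mill stands ahead at (310,155) with its foot at about (310,198). The fingers are at (273,280) and (362,280). The door knob is at (238,50) and the decoy at (388,40).

Run:
```python
from h import *
for u in((310,209),(288,193),(332,193),(310,195)): print(u,onz("wrist",u,0 if u[1]>200 else 0.005).round(3))
print(onz("wrist",(310,103),.168).round(3))
p=np.array([.4581,-.3297,0])
for n,X in(("target",(.428,-.332,0)),):print(proj("wrist",X))
need((.4445,.150,.016))
```

```text
(310, 209) [0.451 0.109 0.   ]
(288, 193) [0.479 0.087 0.005]
(332, 193) [0.422 0.089 0.005]
(310, 195) [0.451 0.091 0.005]
[0.446 0.084 0.168]
[316.16687484  -4.61011265]
t 3.6 q [ 1.1   0.21 -0.04  0.34 -2.02 -1.1 ] p [0.446 0.237 0.223] F [ 0.5  0.7 -0.6] g 0.35
shift fr (total/.04) now-axes [5.2  0.01 2.1 ] target-axes [5.2  0.01 2.1 ]
```

Call:
jog_arm(
  commands=[
    [0.64,-0.01,0.28,0,0,0,-0.3],
    [0.64,-0.01,0.28,0,0,0,-0.3],
    [0.64,-0.01,0.28,0,0,0,-0.3],
    [0.64,-0.01,0.28,0,0,0,-0.3],
    [0.64,-0.01,0.28,0,0,0,-0.3],
    [0.64,-0.01,0.28,0,0,0,-0.3],
    [0.64,-0.01,0.28,0,0,0,-0.3],
    [0.5,-0.01,0.2,0,0,0,-0.3],
    [0,0,0,0,0,0,-0.3],
    [0,0,0,0,0,0,-0.3],
  ],
)

```text
clock: 4.6
eef_pos: [0.4484, 0.1578, 0.0212]
ee_rot: [-3.13, 0.788, -1.598]
contact_force: [0.7, -0.5, 0.5]
grip_width: 0.348
```

Run:
```python
from h import *
need((.448,.155,.016),ori(-1.61,.785,-1))
cv2.imwrite("pics/w2.png",vision.read_camera("wrist"))
```

```text
t 4.6 q [ 1.03  0.24 -0.4   0.35 -1.64 -1.18] p [0.448 0.158 0.021] F [ 0.7 -0.5  0.5] g 0.35
turn fr (total/.15) [-0.02  0.01  0.06]
shift fr (total/.04) now-axes [0.14 0.01 0.04] target-axes [0.14 0.01 0.04]
```

View pics/w2.png

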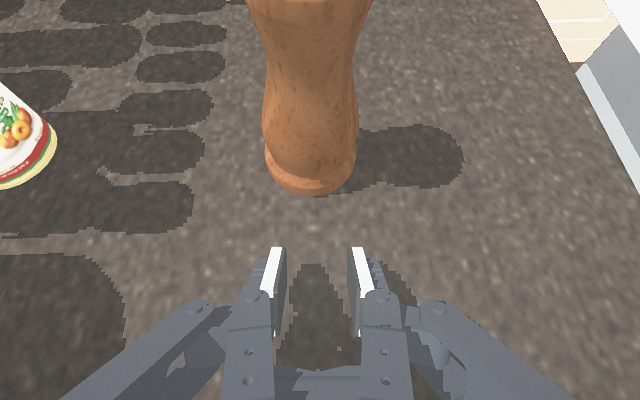

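Mill foot is centred at column 310 and the finger midpoint at 318, so the mill is about 5 mm towards +x. I'll shift sideways and down 5 mm, then push gently.

Call:
jog_arm(
  commands=[
    [0.06,-0.06,0.06,0,0,0,-0.3],
    [0.04,-0.06,0.03,0,0,0,-0.3],
    [0.15,0,-0.15,0,0,0,-0.3],
    [0.15,0,-0.15,0,0,0,-0.3],
    [0.15,0,-0.15,0,0,0,-0.3],
    [0.15,0,-0.15,0,0,0,-0.3],
    [0.1,0,-0.1,0,0,0,-0.3],
    [0.1,0,-0.1,0,0,0,-0.3],
    [0.1,0,-0.1,0,0,0,-0.3],
    [0.1,0,-0.1,0,0,0,-0.3],
    [0.1,0,-0.1,0,0,0,-0.3],
    [0.1,0,-0.1,0,0,0,-0.3],
  ],
)

```text
clock: 5.85
eef_pos: [0.4502, 0.0887, 0.0144]
ee_rot: [-3.132, 0.786, -1.6]
contact_force: [0.0, 1.1, 0.2]
grip_width: 0.352
```

Run:
```python
from h import *
need(None,ori(-1.61,.785,-1))
cv2.imwrite("pics/w3.png",vision.read_camera("wrist"))
```

```text
t 5.85 q [ 0.96  0.15 -0.53  0.4  -1.58 -1.14] p [0.45  0.089 0.014] F [0.  1.1 0.2] g 0.35
turn fr (total/.15) [-0.02  0.    0.05]
```

View pics/w3.png

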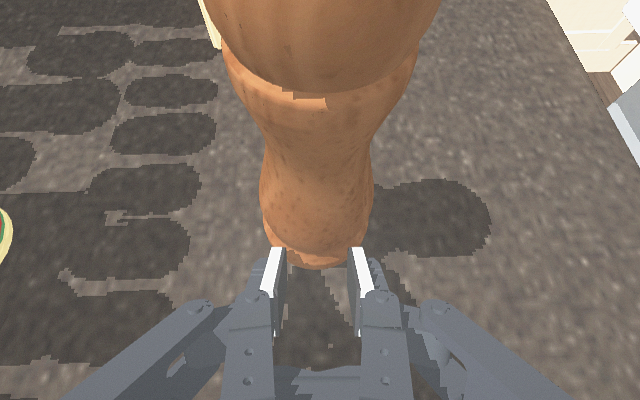

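The mill is seated in the two-finger cradle, centred at column 318 and upright. I'll carry on pushing.

Call:
jog_arm(
  commands=[
    [0.15,0.01,-0.15,0,0,0,-0.3],
    [0.18,0.01,-0.18,0,0,0,-0.3],
    [0.18,0.01,-0.18,0,0,0,-0.3],
    [0.18,0.01,-0.18,0,0,0,-0.3],
    [0.18,0.01,-0.18,0,0,0,-0.3],
    [0.18,0.01,-0.18,0,0,0,-0.3],
    [0.18,0.01,-0.18,0,0,0,-0.3],
    [0.18,0.01,-0.18,0,0,0,-0.3],
    [0.18,0.01,-0.18,0,0,0,-0.3],
    [0.18,0.01,-0.18,0,0,0,-0.3],
    [0.18,0.01,-0.18,0,0,0,-0.3],
    [0.15,0.01,-0.15,0,0,0,-0.3],
  ],
)

```text
clock: 7.1
eef_pos: [0.4409, -0.0305, 0.0142]
ee_rot: [-3.132, 0.786, -1.601]
contact_force: [0.2, 0.5, 0.6]
grip_width: 0.354
```

Run:
```python
from h import *
need((.426,-.304,.014),ori(-1.61,.785,-1))
```

```text
t 7.1 q [ 0.8  -0.02 -0.75  0.5  -1.49 -1.05] p [ 0.441 -0.03   0.014] F [0.2 0.5 0.6] g 0.35
turn fr (total/.15) [-0.02  0.    0.04]
shift fr (total/.04) now-axes [ 4.84  0.12 -4.84] target-axes [ 4.84  0.1  -4.84]
```

Call:
jog_arm(
  commands=[
    [0.15,0,-0.15,0,0,0,-0.3],
    [0.18,0,-0.18,0,0,0,-0.3],
    [0.18,0,-0.18,0,0,0,-0.3],
    [0.18,0,-0.18,0,0,0,-0.3],
    [0.18,0.01,-0.18,0,0,0,-0.3],
    [0.18,0,-0.18,0,0,0,-0.3],
    [0.18,0,-0.18,0,0,0,-0.3],
    [0.18,0.01,-0.18,0,0,0,-0.3],
    [0.18,0,-0.18,0,0,0,-0.3],
    [0.18,0.01,-0.18,0,0,0,-0.3],
    [0.18,0,-0.18,0,0,0,-0.3],
    [0.15,0.01,-0.15,0,0,0,-0.3],
  ],
)

```text
clock: 8.3
eef_pos: [0.4349, -0.1491, 0.0141]
ee_rot: [-3.132, 0.786, -1.601]
contact_force: [0.2, -0.1, 1.8]
grip_width: 0.347
```

Run:
```python
from h import *
need((.426,-.304,.014),ori(-1.61,.785,-1))
cv2.imwrite("pics/w4.png",np.hstack([cv2.resize(vision.read_camera("wrist"),(400,250)),cv2.resize(vision.read_camera("top")[100:250,320:560],(400,250))]))
```

```text
t 8.3 q [ 0.57 -0.15 -0.9   0.64 -1.38 -0.92] p [ 0.435 -0.149  0.014] F [ 0.2 -0.1  1.8] g 0.35
turn fr (total/.15) [-0.02  0.    0.04]
shift fr (total/.04) now-axes [ 2.74  0.08 -2.74] target-axes [ 2.74  0.07 -2.74]
```

View pics/w4.png

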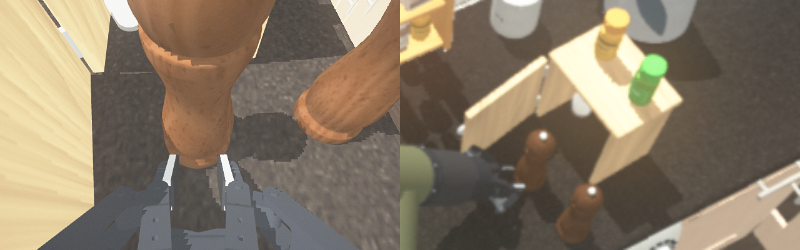

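Run:
```python
from h import *
p=[.4581,-.3297,-1.4979];c,s=np.cos(p[2]),np.sin(p[2])
W=lambda X:(p[0]+c*X[0]-s*X[1],p[1]+s*X[0]+c*X[1],X[2])
for X in((-.065,-.078,0),(-.065,-.09,0),(-.065,-.078,.05),(-.065,.078,0),(0,.048,0),(-.065,.09,0)):print(X,proj("wrist",W(X)).round())
im=vision.read_camera("wrist");cv2.imwrite("pics/w5.png",cv2.resize(im[:180,100:500],(800,360)))
d=finder.silhouettes("wrist","salt_shaker")
for e in d[:2]:
    ys,xs=np.nonzero(e["pixels"]);print(e["p"],xs.min(),xs.max(),ys.min(),ys.max())
```

```text
(-0.065, -0.078, 0) [392.  95.]
(-0.065, -0.09, 0) [409.  93.]
(-0.065, -0.078, 0.05) [410.  31.]
(-0.065, 0.078, 0) [169. 115.]
(0, 0.048, 0) [215.  47.]
(-0.065, 0.09, 0) [151. 117.]
0.65 166 218 0 50
```

View pics/w5.png

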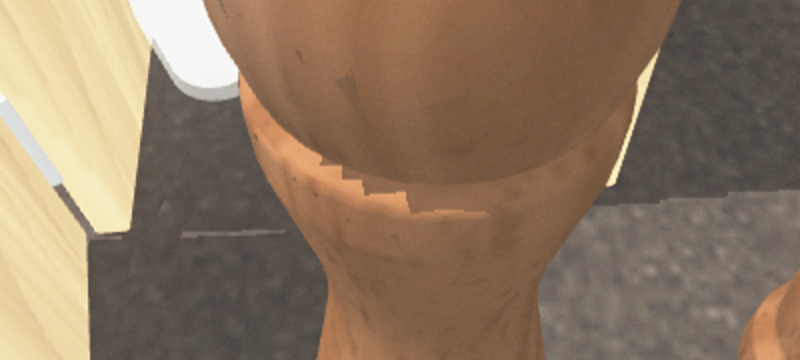

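The near outer corner measures (407,92) against (409,93) predicted, and the far inner corner (165,116) against (169,115), so the cupboard fit is good. The salt shaker is at (205,30), clear of the path.

Call:
jog_arm(
  commands=[
    [0.15,0,-0.15,0,0,0,-0.3],
    [0.18,0,-0.18,0,0,0,-0.3],
    [0.18,0,-0.18,0,0,0,-0.3],
    [0.18,0,-0.18,0,0,0,-0.3],
    [0.18,0.01,-0.18,0,0,0,-0.3],
    [0.18,0,-0.18,0,0,0,-0.3],
    [0.18,0,-0.18,0,0,0,-0.3],
    [0.18,0.01,-0.18,0,0,0,-0.3],
    [0.15,0,-0.15,0,0,0,-0.3],
    [0.15,0.01,-0.15,0,0,0,-0.3],
    [0.1,0,-0.1,0,0,0,-0.3],
    [0.1,0.01,-0.1,0,0,0,-0.3],
  ],
)

```text
clock: 9.7
eef_pos: [0.4295, -0.2566, 0.0141]
ee_rot: [-3.132, 0.786, -1.601]
contact_force: [0.2, 0.9, -0.5]
grip_width: 0.353
```

Run:
```python
from h import *
need((.427,-.304,.014),ori(-1.61,.785,-1))
```

```text
t 9.7 q [ 0.3  -0.19 -0.97  0.79 -1.23 -0.78] p [ 0.43  -0.257  0.014] F [ 0.2  0.9 -0.5] g 0.35
turn fr (total/.15) [-0.02  0.    0.04]
shift fr (total/.04) now-axes [ 0.84  0.02 -0.84] target-axes [ 0.84  0.02 -0.84]
```

Call:
jog_arm(
  commands=[
    [0.1,0,-0.1,0,0,0,-0.3],
    [0.12,0,-0.12,0,0,0,-0.3],
    [0.12,0.01,-0.12,0,0,0,-0.3],
    [0.12,0,-0.12,0,0,0,-0.3],
    [0.12,0,-0.12,0,0,0,-0.3],
    [0.1,0.01,-0.1,0,0,0,-0.3],
    [0.08,0,-0.08,0,0,0,-0.3],
    [0.05,0,-0.05,0,0,0,-0.3],
    [0.03,0,-0.03,0,0,0,-0.3],
    [0,0,0,0,0,0,-0.3],
  ],
)

```text
clock: 10.7
eef_pos: [0.4269, -0.3038, 0.014]
ee_rot: [-3.132, 0.786, -1.601]
contact_force: [-0.2, 1.3, 0.1]
grip_width: 0.348
```

Run:
```python
from h import *
need((.427,-.304,.014),ori(-1.61,.785,-1))
a=vision.read_camera("wrist")
cv2.imwrite("pics/w6.png",np.hstack([cv2.resize(a,(400,250)),cv2.resize(vision.read_camera("top")[100:250,320:560],(400,250))]))
```

```text
t 10.7 q [ 0.16 -0.19 -0.98  0.86 -1.15 -0.72] p [ 0.427 -0.304  0.014] F [-0.2  1.3  0.1] g 0.35
turn fr (total/.15) [-0.02  0.    0.04]
shift fr (total/.04) now-axes [ 0. -0. -0.] target-axes [ 0. -0. -0.]
```

View pics/w6.png

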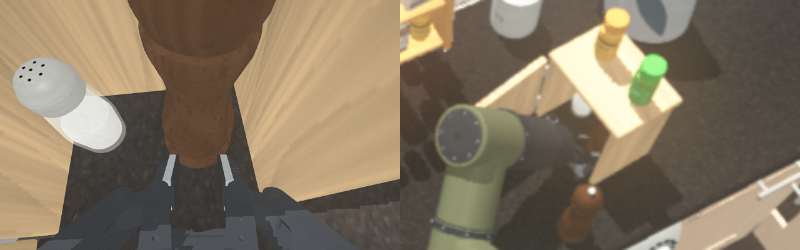

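The mill stands inside, beside the untouched salt shaker (about (90,110) in the left half). I'll back straight out.

Call:
jog_arm(
  commands=[
    [-0.1,0,0.1,0,0,0,-0.3],
    [-0.2,0,0.2,0,0,0,-0.3],
    [-0.4,0,0.4,0,0,0,-0.3],
    [-0.5,0,0.5,0,0,0,-0.5],
    [-0.5,0,0.5,0,0,0,-0.7],
    [-0.5,0,0.5,0,0,0,-1],
    [-0.5,0,0.5,0,0,0,-1],
    [-0.5,0,0.5,0,0,0,-1],
    [-0.5,0,0.5,0,0,0,-1],
    [-0.5,0,0.5,0,0,0,-1],
    [-0.5,0,0.5,0,0,0,-1],
    [-0.5,0,0.5,0,0,0,-1],
  ],
)

```text
clock: 12.0
eef_pos: [0.4375, -0.0079, 0.0143]
ee_rot: [-3.132, 0.786, -1.6]
contact_force: [0.4, 0.3, -0.5]
grip_width: 0.003
```

Run:
```python
from h import *
p0=[.4581,-.3297,-1.4979];c,s=np.cos(p0[2]),np.sin(p0[2])
W=lambda X:np.array((p0[0]+c*X[0]-s*X[1],p0[1]+s*X[0]+c*X[1],X[2])).round(3)
need((.44,.0,.30),ori(-1.61,.0,-1))
need((.44,.0,.30),ori(-1.61,.0,1))
def door(a,r=.15,off=.013,z=.155):
    # leaf dir: shut -> -y, opening rotates free edge toward -x ; outer normal
    u=np.array((-np.sin(a),-np.cos(a)));n=np.array((-np.cos(a),np.sin(a)))
    q=np.array((-.065,.09))+u*r+n*off;return W((*q,z)),np.r_[n,0]
for a in(1.49,1.2,.9,.6,.3,0):
    print(a,door(a)[0],"tcp at 15mm off:",door(a,.15,.028)[0],"free:",door(a,.178,.0)[0])
```

```text
t 12.0 q [ 0.84 -0.01 -0.72  0.47 -1.52 -1.07] p [ 0.438 -0.008  0.014] F [ 0.4  0.3 -0.5] g 0.0
turn fr (total/.15) [ 0.   -5.23  0.05]
shift fr (total/.04) now-axes [-5.19 -0.1  -4.91] target-axes [-7.14 -0.05  0.2 ]
t 12.0 q [ 0.84 -0.01 -0.72  0.47 -1.52 -1.07] p [ 0.438 -0.008  0.014] F [ 0.4  0.3 -0.5] g 0.0
turn fr (total/.15) [-19.35  -0.08  -8.01]
shift fr (total/.04) now-axes [-5.19 -0.1  -4.91] target-axes [-7.14  0.05 -0.2 ]
1.49 [ 0.533 -0.108  0.155] tcp at 15mm off: [ 0.548 -0.106  0.155] free: [ 0.516 -0.082  0.155]
1.2 [ 0.49  -0.117  0.155] tcp at 15mm off: [ 0.504 -0.111  0.155] free: [ 0.467 -0.098  0.155]
0.9 [ 0.451 -0.139  0.155] tcp at 15mm off: [ 0.462 -0.129  0.155] free: [ 0.423 -0.127  0.155]
0.6 [ 0.42  -0.172  0.155] tcp at 15mm off: [ 0.428 -0.159  0.155] free: [ 0.389 -0.169  0.155]
0.3 [ 0.4   -0.212  0.155] tcp at 15mm off: [ 0.403 -0.197  0.155] free: [ 0.37  -0.218  0.155]
0 [ 0.393 -0.256  0.155] tcp at 15mm off: [ 0.391 -0.241  0.155] free: [ 0.366 -0.271  0.155]
```

Run:
```python
from h import *
for u in((352,128),(345,132),(355,60),(250,160)):print(u,onz("top",u,0).round(3),onz("top",u,.3).round(3))
```

```text
(352, 128) [ 0.745 -0.19   0.   ] [ 0.576 -0.083  0.3  ]
(345, 132) [ 0.742 -0.162  0.   ] [ 0.573 -0.061  0.3  ]
(355, 60) [ 0.994 -0.337  0.   ] [ 0.771 -0.198  0.3  ]
(250, 160) [0.787 0.158 0.   ] [0.608 0.19  0.3  ]
```

Call:
jog_arm(
  commands=[
    [-0.5,0,-0.45,0,0,0,-1],
    [-0.5,0,-0.45,0,0,0,-1],
    [-0.5,0,-0.45,0,0,0,-1],
    [-0.5,0,-0.45,0,0,0,-1],
    [-0.5,0,-0.45,0,0,0,-1],
    [-0.3,0,-0.25,0,0,0,-1],
    [0,0,0,0,-0.9,0,-1],
    [0,0,0,0,-0.9,0,-1],
    [0,0,0,0,-0.9,0,-1],
    [0,0,0,0,-0.9,0,-1],
    [0,0,0,0,-0.9,0,-1],
    [0,0,0,0,-0.73,0,-1],
  ],
)

```text
clock: 13.2
eef_pos: [0.4371, -0.0006, 0.165]
ee_rot: [-1.008, 1.56, 0.527]
contact_force: [0.7, -0.8, -0.1]
grip_width: 0.0
```

Run:
```python
from h import *
need((.582,-.01,.158),ori(-1.61,0,-1)); print(cur()[1].round(2))
cv2.imwrite("pics/t7.png",vision.read_camera("top"))
cv2.imwrite("pics/s7.png",np.vstack([vision.read_camera("scene")[60:340,200:520],cv2.imread("pics/t7.png")[60:340,220:540]]))
```

```text
t 13.2 q [ 0.46 -0.42 -0.44 -0.   -1.55 -0.5 ] p [ 0.437 -0.001  0.165] F [ 0.7 -0.8 -0.1] g 0.0
turn fr (total/.15) [0.02 0.04 0.06]
shift fr (total/.04) now-axes [ 0.21 -3.63 -0.11] target-axes [ 0.17 -3.63 -0.09]
[[ 0.01 -1.    0.04]
 [ 0.01  0.04  1.  ]
 [-1.   -0.01  0.01]]
```

View pics/s7.png

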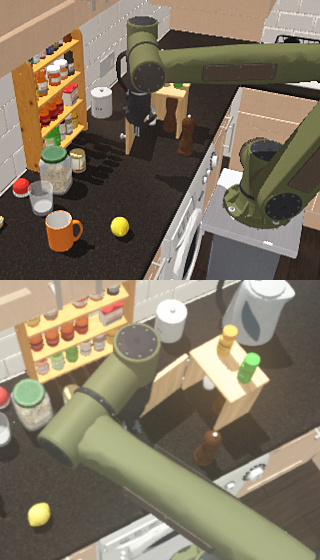

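Run:
```python
from h import *
for z in(.4,.45,.5,.55,.6):print(z,proj("scene",(.437,0,z)).round(), proj("scene",(.54,0,z)).round())
```

```text
0.4 [340. 134.] [311. 128.]
0.45 [340. 119.] [311. 114.]
0.5 [340. 104.] [310.  99.]
0.55 [341.  88.] [310.  84.]
0.6 [341.  72.] [310.  67.]
```

The wrist top with the tool vertical is at about z=0.57, too near the wall cabinets. I'll lean the tool back to the +y tilt before moving behind the door.

Call:
jog_arm(
  commands=[
    [0,0,0,0,0.9,0,-1],
    [0,0,0,0,0.9,0,-1],
    [0,0,0,0,0.9,0,-1],
    [0,0,0,0,0.9,0,-1],
    [0,0,0,0,0.9,0,-1],
    [0,0,0,0,0.9,0,-1],
    [0,0,0,0,0.6,0,-1],
    [0,0,0,0,0,0,-1],
  ],
)

```text
clock: 14.1
eef_pos: [0.4364, -0.0004, 0.1616]
ee_rot: [-3.138, 0.661, -1.601]
contact_force: [-0.4, -0.2, -0.7]
grip_width: -0.002
```

Call:
jog_arm(
  commands=[
    [0,-0.6,0,0,0,0,-1],
    [0,-0.6,0,0,0,0,-1],
    [0,-0.6,0,0,0,0,-1],
    [0,-0.6,0,0,0,0,-1],
    [0,-0.6,0,0,0,0,-1],
    [0,-0.6,0,0,0,0,-1],
    [0,0,0,0,0,0,-1],
  ],
)

```text
clock: 14.8
eef_pos: [0.5825, -0.0065, 0.1651]
ee_rot: [-3.131, 0.671, -1.602]
contact_force: [0.1, -0.6, 0.4]
grip_width: 0.007
```

Run:
```python
from h import *
need((.575,-.095,.155)); print(cur()[1].round(2))
from h import *
cv2.imwrite("pics/w8.png",np.hstack([cv2.resize(vision.read_camera("wrist"),(400,250)),cv2.resize(vision.read_camera("top")[100:250,320:560],(400,250))]))
```

```text
t 14.8 q [ 0.67  0.22 -0.28  0.65 -1.71 -0.84] p [ 0.583 -0.006  0.165] F [ 0.1 -0.6  0.4] g 0.01
shift fr (total/.04) now-axes [ 1.9   0.11 -1.18] target-axes [ 1.9   0.11 -1.18]
[[-0.02 -1.    0.03]
 [-0.78  0.04  0.62]
 [-0.62 -0.01 -0.78]]
```

View pics/w8.png

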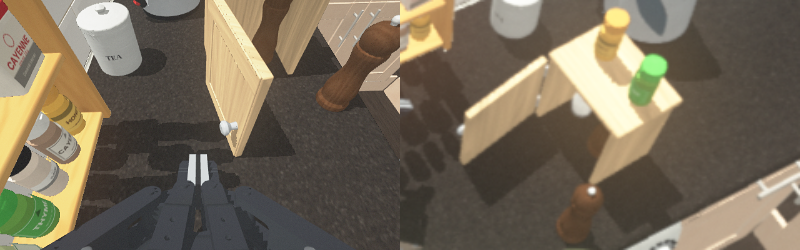

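View: the fingers at (197,165) are on the outer side of the door. The knob is at (228,128) and the free edge at (240,130). Next I move alongside the outer face, then sweep the arc.

Call:
jog_arm(
  commands=[
    [0.38,0.01,-0.24,0,0,0,-1],
    [0.38,0.01,-0.24,0,0,0,-1],
    [0.38,0.01,-0.24,0,0,0,-1],
    [0.38,0.01,-0.23,0,0,0,-1],
    [0.38,0.01,-0.23,0,0,0,-1],
    [0,0,0,0,0,0,-1],
  ],
)

```text
clock: 15.5
eef_pos: [0.5747, -0.0979, 0.1544]
ee_rot: [-3.134, 0.671, -1.605]
contact_force: [0.5, -0.4, -1.0]
grip_width: -0.003
```

Call:
jog_arm(
  commands=[
    [0.05,0.2,-0.04,0,0,0,-1],
    [0.05,0.25,-0.04,0,0,0,-1],
    [0.05,0.25,-0.04,0,0,0,-1],
    [0.04,0.3,-0.03,0,0,0,-1],
    [0.04,0.35,-0.03,0,0,0,-1],
    [0.04,0.35,-0.03,0,0,0,-1],
    [0.1,0.35,-0.08,0,0,0,-1],
    [0.12,0.35,-0.1,0,0,0,-1],
    [0.13,0.35,-0.1,0,0,0,-1],
  ],
)

```text
clock: 16.4
eef_pos: [0.4639, -0.1226, 0.1541]
ee_rot: [-3.132, 0.671, -1.6]
contact_force: [1.1, 0.2, -0.3]
grip_width: -0.0
```

Run:
```python
from h import *
need((.428,-.159,.155))
```

```text
t 16.4 q [ 0.62 -0.16 -0.71  0.68 -1.66 -0.83] p [ 0.464 -0.123  0.154] F [ 1.1  0.2 -0.3] g -0.0
shift fr (total/.04) now-axes [ 0.72  0.86 -0.61] target-axes [ 0.72  0.86 -0.61]
```

Call:
jog_arm(
  commands=[
    [0.18,0.22,-0.15,0,0,0,-1],
    [0.18,0.22,-0.15,0,0,0,-1],
    [0.18,0.21,-0.15,0,0,0,-1],
    [0.18,0.21,-0.15,0,0,0,-1],
    [0.19,0.15,-0.15,0,0,0,-1],
    [0.18,0.15,-0.15,0,0,0,-1],
    [0.19,0.15,-0.15,0,0,0,-1],
    [0.18,0.15,-0.15,0,0,0,-1],
    [0.18,0.07,-0.14,0,0,0,-1],
    [0.15,0.06,-0.12,0,0,0,-1],
    [0.12,0.05,-0.1,0,0,0,-1],
    [0.1,0.03,-0.08,0,0,0,-1],
  ],
)

```text
clock: 17.6
eef_pos: [0.3939, -0.2246, 0.155]
ee_rot: [-3.133, 0.671, -1.602]
contact_force: [-0.4, 0.5, -0.1]
grip_width: -0.002
```

Run:
```python
from h import *
need((.391,-.241,.155))
cv2.imwrite("pics/w9.png",np.hstack([cv2.resize(vision.read_camera("wrist"),(400,250)),cv2.resize(vision.read_camera("top")[100:250,320:560],(400,250))]))
```

```text
t 17.6 q [ 0.48 -0.44 -0.94  0.75 -1.61 -0.7 ] p [ 0.394 -0.225  0.155] F [-0.4  0.5 -0.1] g -0.0
shift fr (total/.04) now-axes [ 0.32  0.06 -0.26] target-axes [ 0.32  0.06 -0.26]
```

View pics/w9.png

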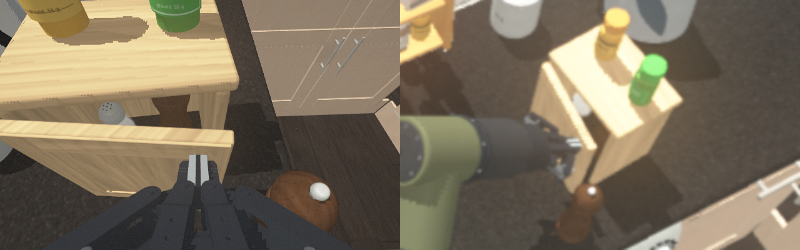

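The door is nearly shut and the jars stand still. I'll push on slowly.

Call:
jog_arm(
  commands=[
    [0.12,0.02,-0.1,0,0,0,-1],
    [0.12,0.02,-0.1,0,0,0,-1],
    [0.12,0,-0.1,0,0,0,-1],
    [0.08,0,-0.06,0,0,0,-1],
    [0.08,0,-0.06,0,0,0,-1],
  ],
)

```text
clock: 18.2
eef_pos: [0.3915, -0.2511, 0.1553]
ee_rot: [-3.133, 0.67, -1.602]
contact_force: [0.1, 3.9, 0.4]
grip_width: 0.003
```

Call:
jog_arm(
  commands=[
    [0.05,0,-0.04,0,0,0,-1],
    [0.05,0,-0.04,0,0,0,-1],
    [0,0,0,0,0,0,-1],
  ],
)

```text
clock: 18.5
eef_pos: [0.3923, -0.253, 0.1553]
ee_rot: [-3.132, 0.675, -1.599]
contact_force: [-28.5, 67.1, 8.7]
grip_width: 0.003
```

The force rise shows the door against its stop. Back off.

Call:
jog_arm(
  commands=[
    [-0.12,0,0.1,0,0,0,-1],
    [-0.3,0,0.24,0,0,0,-1],
    [-0.5,0,0.4,0,0,0,-1],
    [-0.6,0,0.48,0,0,0,-1],
    [-0.6,0,0.48,0,0,0,-1],
    [-0.6,0,0.48,0,0,0,-1],
    [-0.6,0,0.48,0,0,0,-1],
    [-0.3,0,0.2,0,0,0,-1],
    [0,0,0,0,0,0,-1],
    [0,0,0,0,0,0,-1],
  ],
)

```text
clock: 19.5
eef_pos: [0.398, -0.0718, 0.1554]
ee_rot: [-3.134, 0.67, -1.602]
contact_force: [-0.9, -0.3, 0.7]
grip_width: -0.001
```

Run:
```python
from h import *
need()
t=vision.read_camera("top")
p0=[.4581,-.3297,-1.4979];c,s=np.cos(p0[2]),np.sin(p0[2])
W=lambda X:np.array((p0[0]+c*X[0]-s*X[1],p0[1]+s*X[0]+c*X[1],X[2]))
for a in(0,.05):
    u=np.array((-np.sin(a),-np.cos(a)));n=np.array((-np.cos(a),np.sin(a)));q=np.array((-.065,.09))+u*.178+n*.013
    print(a,proj("top",W((*q,.183))).round(1),proj("wrist",W((*q,.183))).round(1))
w=vision.read_camera("wrist")
cv2.imwrite("pics/w10.png",np.hstack([cv2.resize(w,(480,300)),cv2.resize(t[110:230,380:508],(320,300))]))
```

```text
t 19.5 q [ 0.84 -0.29 -0.78  0.55 -1.81 -0.95] p [ 0.398 -0.072  0.155] F [-0.9 -0.3  0.7] g -0.0
0 [444.3 185.6] [350.4   9. ]
0.05 [441.5 186.8] [351.2  15.4]
```

Run:
```python
from h import *
for n,z in(("door_push",.155),("jar_green",.2),("jar_yellow",.2),("cupboard",0)):
    for cam in("top","wrist"):
        for d in finder.pinpoint(cam,n)[:1]:print(n,cam,np.round(d["pixel"]),round(d["p"],2),onz(cam,d["pixel"],z).round(3))
p0=[.4581,-.3297,-1.4979];c,s=np.cos(p0[2]),np.sin(p0[2])
W=lambda X:np.array((p0[0]+c*X[0]-s*X[1],p0[1]+s*X[0]+c*X[1],X[2]))
w=cv2.imread("pics/w10.png")[:,:480]; w=cv2.resize(w,(640,400)); hsv=cv2.cvtColor(w,cv2.COLOR_BGR2HSV)
def corner(a,z,off=.013):
    u=np.array((-np.sin(a),-np.cos(a)));n=np.array((-np.cos(a),np.sin(a)));q=np.array((-.065,.09))+u*.178+n*off;return W((*q,z))
def hing(a,z):
    n=np.array((-np.cos(a),np.sin(a)));q=np.array((-.065,.09))+n*.013;return W((*q,z))
for a in(0,.05,.1):
    print(a,"bottom edge free/hinge",proj("wrist",corner(a,.003)).round(),proj("wrist",hing(a,.003)).round())
m=(hsv[...,2]>120)&(hsv[...,0]>8)&(hsv[...,0]<30)&(hsv[...,1]>40)
for col in range(140,350,30):
    r=np.nonzero(m[:170,col])[0];print(col,r.max() if len(r) else None,end="; ")
```

```text
door_push top [434. 185.] 0.95 [ 0.388 -0.248  0.155]
door_push wrist [310.  45.] 0.81 [ 0.395 -0.259  0.155]
jar_green top [460. 158.] 0.68 [ 0.411 -0.337  0.2  ]
jar_yellow top [445. 134.] 0.63 [ 0.496 -0.341  0.2  ]
cupboard wrist [263. 125.] 0.74 [ 0.46  -0.328  0.   ]
0 bottom edge free/hinge [339. 162.] [189. 176.]
0.05 bottom edge free/hinge [339. 168.] [189. 176.]
0.1 bottom edge free/hinge [339. 174.] [188. 176.]
140 89; 170 143; 200 169; 230 169; 260 169; 290 167; 320 164;
```

```bash
python3 -c "
from h import *
print(ticket.close_job())"
```

```text
the job is handed in; nothing more can be done
None
```

I slid the leftmost open-standing pepper mill into the cupboard beside the salt shaker, keeping it on the worktop throughout. I then pushed the door shut and handed the job in at about 20 s on the clock; no verdict came back.

**Mill and salt shaker:** Before I closed the door, the wrist picture showed the mill upright inside, centred near x ≈ 0, y ≈ -0.03 m in the cupboard frame. The salt shaker stood untouched beside it. Neither could be checked after the door was shut.

**Door:** The bottom edge of the leaf lay at rows 167 and 164, against 166.6 and 163.8 predicted for 0 rad and about 5 pixels lower for 0.05 rad. The push point was found within about 10 mm of its shut position by both cameras.

**Jars on the lid:** The yellow jar was found within 1 mm of its first position. The green jar read about 12 mm off its first estimate, which I had picked by eye, so I put it down to measuring error. The hand never came near it. I made no final measurement of the other loose things.

**Other points:**
- The final push against the door stop briefly reached about 73 N at the wrist, through the fingertips. That is under the 120 N wrist limit, and I backed off at once.
- The picture limit was reached, so the last check was numeric only.
- The robot was clear of everything at hand-in, with contact force about 1 N.

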